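# Slide the heavy tool crate home into the bench corner stop

### The job

Push the tall, heavy tool crate across the bench until it stands home in the corner of the steel stop, its base flush against both steel bars. Push only on the wooden base board right at its foot, so that the crate slides and never tips; do not push, hold or lift it by the box or bar above, and leave the hammer, the tin and the oiler where they are.

Things in the scene. Friction and masses are not known exactly. Their poses are not given: they have to be found in the camera images.
- crate: Tall wooden tool crate, loose, about 2.2 kg (takes some 8 to 20 N to slide), 275 mm high. Origin: centre of its underside, z up. Its foot is a solid base board, 155 mm (its x) by 190 mm (its y), 40 mm high: the only part to push on. The box above is set back from the board's edges: 46 mm at -x, 14 mm at +x, 35 mm at each y side. Pushed higher than about 100 mm it tips. It starts 50 to 80 mm short of the back bar, 50 to 100 mm from the side bar, turned up to 9 degrees.
- crate_box: The open box that is fixed on the base board and moves with it: 95 mm along x, 120 mm along y, 150 mm high, with two end boards and a carrying bar (22 mm thick, along y, centred 65 mm over the rim) above it and steel tools standing in it. Origin: centre of its underside, 40 mm above and 16 mm to +x of the crate's origin, same axes. Not to be pushed or held.
- corner_stop: L of two bright steel bars, 30 mm wide, 25 mm high, screwed to the bench. Origin: inside corner of the L at bench level. The back bar fills x 0 to 30, y -30 to 330 mm (+x: away from the robot); the side bar fills y -30 to 0, x -170 to 0 mm (-y: robot's right). The crate starts and belongs at x < 0, y > 0; home, its origin is at x -77.5, y +95 mm, its axes parallel to these.
- hammer: Bystander: hammer, 280 mm long, lying on the bench on the robot's left. Origin on its underside, near the middle. Leave alone.
- tin: Bystander: open metal tin, 80 mm across, 100 mm high, on the robot's right beyond the side bar. Origin: centre of its underside. Leave alone.
- oiler: Bystander: dark steel oil can with a spout, 70 mm across, 150 mm high, on the robot's right, nearer than the tin. Origin: centre of its underside. Leave alone.

How it is judged:
By the outcome, as a careful person would: the job done as asked, in the order asked, and still so for the second after the job is handed in, with the robot touching nothing.
It also fails if it takes over 72 s, if anything falls off the work surface, if the arm or the gripper's body presses on something with over 40 N, if the wrist force passes 120 N, or if a joint passes its speed limit or range.

### The arm

A 7-joint arm with a two-finger parallel gripper is mounted at the origin on the work surface. World frame = base frame: x ahead of the robot, y to its left, z up, the work surface at z = 0. Lengths are in m, angles in rad, forces in N, time in s.
With the tool pointing down it reaches from about 0.425 to 0.95 m from the base axis. Payload 4.7 kg.
Tool frame: the origin (TCP) lies at the very end of the fingers, on their centre line; the grasp point (between the pads) lies ctrl.tcp_to_grasp behind it (ctrl.tcp_to_grasp is the distance from the TCP to the grasp point, in m); z points along the fingers, y is the line along which they close (so a half turn about z gives the same grasp; the last joint's range is limited). The gripper opens to 85 mm and grips with 20 to 120 N. Pads are 22 mm wide; open, the fingers measure 114 mm over their backs; the gripper's body (76 mm by 85 mm) begins 54 mm behind the grasp point. The pads swing forward as they close: fully open they stand 13 mm farther back than shut.
Start: joints at [1.123, 0.469, -0.049, 1.532, 0.024, 1.141, -0.082], TCP at [0.275, -0.617, 0.231] pointing down, gripper open.
Joint ranges: [-2.59, 2.59], [-0.33, 1.99], [-1.39, 1.29], [0.1, 2.45], [-1.04, 4.18], [0.21, 1.99], [-2.66, 2.66]. Speed limits (rad/s): [2.57, 2.57, 3.14, 3.14, 3.14, 3.14, 3.14].

### API

Orientations are given as a unit quaternion [x, y, z, w].
In Python, from rig import ctrl gives the robot as it stands.
- The arm moves only by the tool drive_tool, never from a script. Its arguments are lists of equal length, an entry for each row: "delta_pos": the shift along the tool's x, y, z in m, a list of three; "turn": the turn, a rotation vector about the tool's x, y, z in degrees, a list of three. In form: {"delta_pos": [[x, y, z], ...], "turn": [[wx, wy, wz], ...]}. A call has exactly 5 rows; each row is the pose to reach, as a shift and turn from the pose commanded when the call began, along the tool's axes at that moment; what a row does not reach only later rows make up. A row lasts 1/10 s, in which the tool goes at most 50 mm and 8.59 degrees, less where a joint would pass 70% of its speed; a pose out of reach is approached as far as the arm can. A call with a gripper value outside its range is refused whole. "fingers" is the opening in per cent of the stroke, from 0 (shut) to 100 (fully open), set as the call begins (left out, the last holds). The fingers move at their own pace and stop on an object; "force" is the grip in N (left out, the last holds). Time passes only in rows, so rows that repeat a pose let the fingers close, or fill a call up. It gives the time, the measured TCP pose, the force, the opening and the grip force at its end, in the units of the state.
- ctrl.sense(): the state, without advancing time (a new reading comes with each control period).
- ctrl.get_image(name): name is "scene" or "top" or "wrist"; returns the picture (400x640x3 uint8, red, green, blue); there is no depth.
- ctrl.camera_info(name): a dict with "fov_y" (degrees; the focal length in pixels is half the picture's height over the tangent of half this angle, whatever the lens; pixels are square), "cx", "cy" (the principal point, pixels), "extrinsics" (4x4, takes a point from world to camera coordinates); the wrist camera has in their place "tool_from_camera" (4x4, takes a point from camera to tool coordinates, whose origin is the TCP and whose axes are the flange's). Camera axes: x right, y down, z forward; pixel columns grow to the right and rows downward; lengths in m; the calibration is good to about 2 mm. A picture is of the moment at which its call begins: read the wrist's pose just before it. camera_info takes no time and is no camera call.
- ctrl.hand_in(): hands the job in; it is judged then, once.
Trained networks look in the newest picture that a camera, given by its name, has taken for a name from the list of things; names that differ only in an ending like _2 or _b are one class to them, and where a whole thing is asked for, a point or a joint stands for the part that bears it (a point fixed in the world has none). Each returns a list of dicts, best first, with "score" (0 to 1); they miss things now and then, are a little off and sometimes report something else, mostly with a low value. They report only what shows in the picture. A call takes as long as a camera call.
- ctrl.regions_of(label, camera): "pixels" (400x640 bool, what is visible of it).
- ctrl.place_of(label, camera): "xyz" ([x, y, z] in m, in the coordinates of the camera as it stood for that picture, good to about 4 mm: a listed point, or the origin of a listed thing).
The state is a dict: "clock": time; "joints": joint angles; "joint_velocities": joint speeds; "effort": joint torques, N m; "tcp_pos": TCP position; "ee_rot": TCP orientation; "contact_force": force on the tool from outside, world axes, zero at the start; "ft_torque": the same for the moment, N m; "width": finger opening in m; "grasp_force": force on a finger pad.
Only numpy, scipy, OpenCV 4.12 (cv2) and the standard library are available. Lean on these libraries where they do the work, as an engineer would, in place of code of your own. Each camera call takes 0.05 s, during which the arm holds its last target. There are 200 camera calls.

## Working session

There is one attempt and no reset: what is moved stays moved. The work goes in short steps, Python scripts to look and compute and a tool call to move; the robot and the scene stay as the last step left them, time stands still between calls to the robot, and variables do not carry over. Pictures are saved under pics/ and viewed, at most 10 in all, crops included, and the job is handed in when it is done.

Besides the shell and the picture viewer there is one more tool, called after ">>>" by a JSON object that holds its "name" and its "arguments", one argument or row to a line. drive_tool: Moves the arm, as the interface text tells. Its arguments: {"type":"object","properties":{"delta_pos":{"type":"array"},"turn":{"type":"array"},"fingers":{"type":"number"},"force":{"type":"number"}},"required":["delta_pos","turn"]}

```bash
mkdir -p pics; ls; cat > h.py <<'E'
import numpy as np, cv2
from rig import ctrl
from scipy.spatial.transform import Rotation as R
def world(label,cam):
    E=np.array(ctrl.camera_info(cam)["extrinsics"]); 
    return [(round(d["score"],2),(np.linalg.inv(E)@np.r_[d["xyz"],1])[:3].round(4)) for d in ctrl.place_of(label,cam)[:2]]
def save(cam,name):
    im=ctrl.get_image(cam); cv2.imwrite(f"pics/{name}.png",im[:,:,::-1]); return im
def K(cam):
    c=ctrl.camera_info(cam); f=200/np.tan(np.radians(c["fov_y"])/2); return f,c["cx"],c["cy"],np.array(c["extrinsics"])
def px2w(cam,u,v,z):
    f,cx,cy,E=K(cam); Ei=np.linalg.inv(E); d=Ei[:3,:3]@np.array([(u-cx)/f,(v-cy)/f,1]); o=Ei[:3,3]
    return (o+d*(z-o[2])/d[2]).round(4)
def w2px(cam,p):
    f,cx,cy,E=K(cam); q=E@np.r_[p,1]; return np.array([cx+f*q[0]/q[2],cy+f*q[1]/q[2]]).round(1)
E
python3 - <<'E'
from h import *
for cam in("scene","top"):
    save(cam,cam+"0")
    for l in("crate","crate_box","corner_stop","hammer","tin","oiler"): print(cam,l,world(l,cam))
    c=ctrl.camera_info(cam); print(c)
s=ctrl.sense(); print({k:np.round(v,4) for k,v in s.items()}, ctrl.tcp_to_grasp)
E
```

```text
pics
scene crate [(0.74, array([ 0.5882, -0.0169,  0.0034]))]
scene crate_box [(0.92, array([ 0.6078, -0.0226,  0.0401]))]
scene corner_stop [(0.59, array([ 7.18e-01, -1.86e-01, -1.00e-04]))]
scene hammer [(0.88, array([0.5311, 0.5156, 0.0035]))]
scene tin [(0.77, array([ 0.6651, -0.3338,  0.0026]))]
scene oiler [(0.95, array([ 0.4361, -0.3483,  0.0024]))]
{'fov_y': 48.427230971470316, 'cx': 318.9611563436088, 'cy': 197.94029740943887, 'extrinsics': array([[-0.28633015,  0.95804979,  0.01247543,  0.10450121],
       [ 0.77069952,  0.23803392, -0.59106861, -0.44135936],
       [-0.56924273, -0.15962595, -0.80652481,  1.55622477],
       [ 0.        ,  0.        ,  0.        ,  1.        ]])}
top crate [(0.97, array([ 0.5914, -0.0179, -0.0039])), (0.69, array([ 0.6653, -0.3344,  0.0055]))]
top crate_box [(0.76, array([ 0.6085, -0.0189,  0.036 ]))]
top corner_stop [(0.92, array([ 0.7223, -0.1863, -0.0021]))]
top hammer [(0.85, array([0.5268, 0.518 , 0.0031]))]
top tin [(0.71, array([ 0.6686, -0.3349,  0.0039]))]
top oiler [(0.85, array([ 0.4385, -0.3431, -0.0038])), (0.21, array([ 0.665
[... 351 characters left out ...]
    1.68774362e+00],
       [ 0.00000000e+00,  0.00000000e+00,  0.00000000e+00,
         1.00000000e+00]])}
{'clock': np.float64(0.7), 'joints': array([ 1.1231,  0.4685, -0.0486,  1.5325,  0.0241,  1.141 , -0.0823]), 'joint_velocities': array([-0.0002,  0.001 ,  0.001 ,  0.0005, -0.0001, -0.0001,  0.0004]), 'effort': array([-7.00000e-04, -5.10013e+01, -4.70000e-02, -2.37968e+01,
        1.09000e-02,  9.00000e-04, -0.00000e+00]), 'tcp_pos': array([ 0.2745, -0.6167,  0.2314]), 'ee_rot': array([0.9782, 0.2079, 0.    , 0.    ]), 'contact_force': array([-0.9602,  0.3911, -0.2032]), 'ft_torque': array([-0.0194, -0.0421, -0.0182]), 'grasp_force': np.float64(0.0), 'width': np.float64(0.0849)} 0.0187
```

View pics/top0.png

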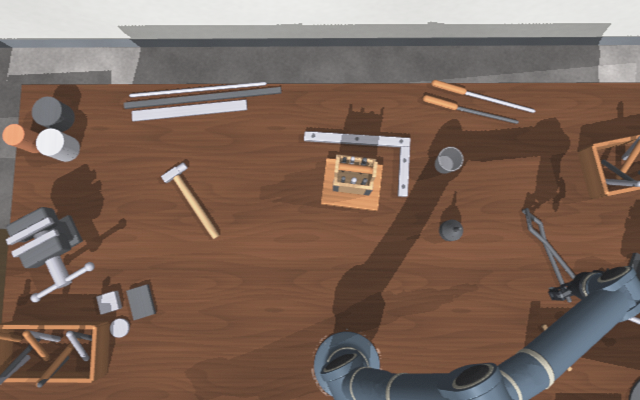

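View pics/scene0.png

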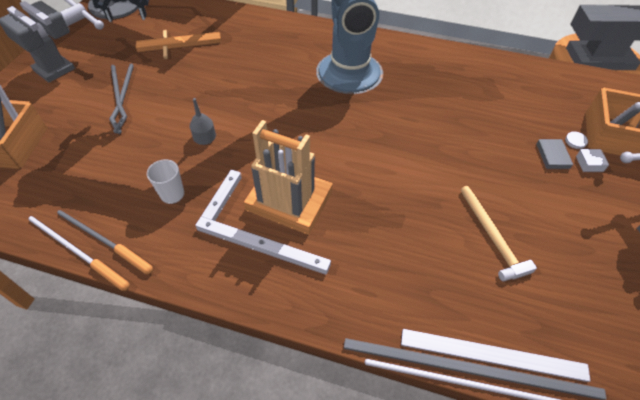

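The top view shows the crate around (352,183), the stop's L with its corner near (400,146), the tin at (449,160) and the oiler at (451,230). The scene view agrees. I'll enlarge the top view for the edges.

```bash
python3 - <<'E'
import cv2
im=cv2.imread("pics/top0.png")[115:225,290:430]
cv2.imwrite("pics/crop0.png",cv2.resize(im,None,fx=5.4,fy=5.4,interpolation=cv2.INTER_CUBIC))
E
```

```text
(no output)
```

View pics/crop0.png

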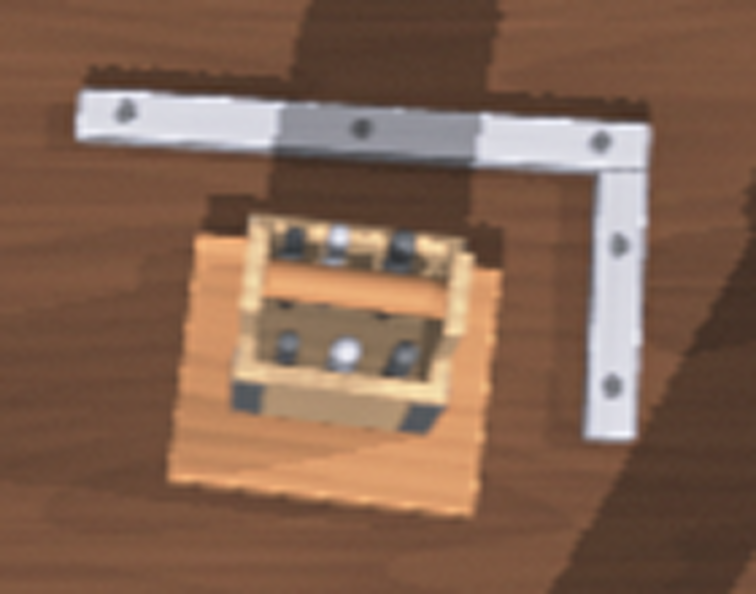

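```bash
cat >> h.py <<'E'
def fit(model,pts):
    # 2D rigid fit model->pts
    m,p=np.array(model,float),np.array(pts)[:,:2]; a=m-m.mean(0); b=p-p.mean(0)
    th=np.arctan2((a[:,0]*b[:,1]-a[:,1]*b[:,0]).sum(),(a*b).sum()); 
    c,s=np.cos(th),np.sin(th); Rm=np.array([[c,-s],[s,c]]); t=p.mean(0)-Rm@m.mean(0)
    return t,th,Rm,(m@Rm.T+t-p).round(4)
CR=[(-.0775,.095),(-.0775,-.095),(.0775,.095),(.0775,-.095)]
ST=[(0,0),(-.17,0),(0,.33)]
E
python3 - <<'E'
from h import *
g=lambda L,z:[px2w("top",290+(u+.5)/5.4-.5,115+(v+.5)/5.4-.5,z) for u,v in L]
c=fit(CR,g([(168,483),(472,515),(197,235),(502,268)],.04))
s=fit(ST,g([(597,172),(585,437),(77,138)],.025))
for q in(c,s): print(q[0],np.degrees(q[1]),q[3].tolist())
print("crate in stop:",(s[2].T@(c[0]-s[0])).round(4),np.degrees(c[1]-s[1]))
for n,mask in (("crate",0),("corner_stop",0)):
    r=ctrl.regions_of(n,"top"); print([(x["score"],x["pixels"].sum()) for x in r])
E
```

```text
[ 0.589525 -0.01835 ] -6.526408819237765 [[0.0012, 0.0003], [-0.0007, -0.0018], [0.0, 0.0004], [-0.0006, 0.0011]]
[ 0.72101167 -0.18548775] -3.7698561883773243 [[0.0008, -0.0008], [-0.001, -0.0002], [0.0002, 0.001]]
crate in stop: [-0.1422  0.1581] -2.756552630860441
[(0.59, np.int64(2766))]
[(0.93, np.int64(1633))]
```

```bash
cat >> h.py <<'E'
S0=np.array([.7210,-.1855]); STH=np.radians(-3.77)
def Sm(): c,s=np.cos(STH),np.sin(STH); return np.array([[c,-s],[s,c]])
def goal(x,y,z,yaw,tilt=0):
    """delta from now to stop-frame x,y, tool-x yaw (deg, stop frame), tilt about tool y"""
    s=ctrl.sense(); R0=R.from_quat(s["ee_rot"]); a=np.radians(yaw)+STH
    Rg=R.from_matrix(np.array([[np.cos(a),np.sin(a),0],[np.sin(a),-np.cos(a),0],[0,0,-1]]))*R.from_euler("y",tilt,degrees=True)
    p=np.r_[S0+Sm()@[x,y],z]
    print("world goal",p.round(3),"delta tool mm",(R0.inv().apply(p-s["tcp_pos"])*1000).round(1),"turn deg",np.degrees((R0.inv()*Rg).as_rotvec()).round(2))
def now():
    s=ctrl.sense(); print("t",s["clock"],"stop xy",(Sm().T@(s["tcp_pos"][:2]-S0)).round(4),"z",s["tcp_pos"][2].round(4),"F stop",(Sm().T@s["contact_force"][:2]).round(1),s["contact_force"][2].round(1),"j",np.round(s["joints"],2))
E
python3 -c "
from h import *
goal(-.265,.16,.2,0);now()"
```

```text
world goal [ 0.467 -0.008  0.2  ] delta tool mm [ 423.3 -477.4   31.3] turn deg [ 1.000e-02 -0.000e+00  2.777e+01]
t 0.8 stop xy [-0.4171 -0.4596] z 0.2314 F stop [0.3 0.6] 0.1 j [ 1.12  0.47 -0.05  1.53  0.02  1.14 -0.08]
```

>>> {"name": "drive_tool", "arguments": {
  "delta_pos": [
    [0.02,-0.023,0],
    [0.048,-0.054,0],
    [0.078,-0.088,0],
    [0.108,-0.122,0],
    [0.138,-0.156,0]
  ],
  "turn": [
    [0,0,0],
    [0,0,0],
    [0,0,0],
    [0,0,0],
    [0,0,0]
  ],
  "fingers": 100
}}

```text
clock: 1.3
tcp_pos: [0.3376, -0.4163, 0.2316]
ee_rot: [0.978, 0.208, 0.0, 0.0]
contact_force: [-0.2, -0.7, -0.2]
width: 0.0853
grasp_force: 0.0
```

>>> {"name": "drive_tool", "arguments": {
  "delta_pos": [
    [0.028,-0.032,0],
    [0.056,-0.064,0],
    [0.084,-0.096,0],
    [0.112,-0.128,0],
    [0.14,-0.16,0]
  ],
  "turn": [
    [0,0,0],
    [0,0,0],
    [0,0,0],
    [0,0,0],
    [0,0,0]
  ]
}}

```text
clock: 1.8
tcp_pos: [0.4003, -0.2133, 0.2317]
ee_rot: [0.978, 0.208, 0.0, 0.0]
contact_force: [0.4, -0.3, 0.6]
width: 0.0854
grasp_force: 0.0
```

>>> {"name": "drive_tool", "arguments": {
  "delta_pos": [
    [0.028,-0.032,0.006],
    [0.056,-0.064,0.012],
    [0.084,-0.096,0.02],
    [0.112,-0.128,0.026],
    [0.14,-0.16,0.031]
  ],
  "turn": [
    [0,0,5],
    [0,0,11],
    [0,0,17],
    [0,0,23],
    [0,0,27.8]
  ]
}}

```text
clock: 2.3
tcp_pos: [0.4631, -0.0103, 0.2004]
ee_rot: [0.999, -0.035, 0.0, 0.0]
contact_force: [0.0, 0.2, -0.0]
width: 0.0852
grasp_force: 0.0
```

```bash
python3 -c "
from h import *
goal(-.265,.16,.006,0);now()"
```

```text
world goal [ 0.467 -0.008  0.006] delta tool mm [  3.7  -2.2 194.4] turn deg [ 0.02 -0.05 -0.27]
t 2.3 stop xy [-0.2688  0.1579] z 0.2004 F stop [0.  0.2] -0.0 j [ 0.3   0.18 -0.41  2.03  0.09  0.94 -1.8 ]
```

>>> {"name": "drive_tool", "arguments": {
  "delta_pos": [
    [0,-0.002,0.045],
    [0,-0.002,0.09],
    [0,-0.002,0.135],
    [0,-0.002,0.175],
    [0,-0.002,0.194]
  ],
  "turn": [
    [0,0,0],
    [0,0,0],
    [0,0,0],
    [0,0,0],
    [0,0,0]
  ]
}}

```text
clock: 2.8
tcp_pos: [0.4611, -0.0099, 0.0034]
ee_rot: [0.999, -0.033, -0.002, 0.0]
contact_force: [-0.6, 0.7, -0.1]
width: 0.0858
grasp_force: 0.0
```

>>> {"name": "drive_tool", "arguments": {
  "delta_pos": [
    [0.006,0,0],
    [0.012,0,0],
    [0.018,0,0],
    [0.024,0,0],
    [0.03,0,0]
  ],
  "turn": [
    [0,0,0],
    [0,0,0],
    [0,0,0],
    [0,0,0],
    [0,0,0]
  ]
}}

```text
clock: 3.3
tcp_pos: [0.4944, -0.012, 0.0075]
ee_rot: [0.999, -0.033, 0.001, 0.0]
contact_force: [0.4, 0.2, 0.0]
width: 0.0856
grasp_force: 0.0
```

```bash
python3 -c "
from h import *
now();save('wrist','w1');save('scene','s1')"
```

```text
t 3.3 stop xy [-0.2375  0.1582] z 0.0075 F stop [0.3 0.3] 0.0 j [ 0.18  0.52 -0.31  2.12  0.3   0.53 -1.98]
```

View pics/w1.png

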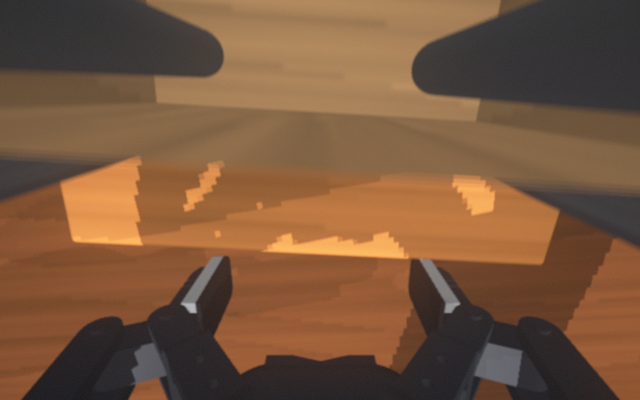

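The wrist view shows both open fingers, with tips around (215,280) and (430,280), just short of the board's near face, whose foot edge runs from (75,240) to (545,262). Before pushing I'll check where the wrist camera sits.

```bash
python3 -c "
from h import *
print(ctrl.camera_info('wrist')['tool_from_camera'])"
```

```text
[[ 3.30071246e-05 -9.49398042e-01 -3.14075399e-01  8.06229729e-02]
 [ 9.99999890e-01  1.77996736e-04 -4.32961743e-04 -6.74236585e-05]
 [ 4.66957427e-04 -3.14075350e-01  9.49397944e-01 -1.42464699e-01]
 [ 0.00000000e+00  0.00000000e+00  0.00000000e+00  1.00000000e+00]]
```

>>> {"name": "drive_tool", "arguments": {
  "delta_pos": [
    [0.004,0,0.001],
    [0.008,0,0.001],
    [0.012,0,0.001],
    [0.016,0,0.001],
    [0.02,0,0.001]
  ],
  "turn": [
    [0,0,0],
    [0,0,0],
    [0,0,0],
    [0,0,0],
    [0,0,0]
  ]
}}

```text
clock: 3.9
tcp_pos: [0.5001, -0.0137, 0.0036]
ee_rot: [0.999, -0.036, -0.014, 0.002]
contact_force: [-29.4, 5.1, 28.1]
width: 0.0854
grasp_force: 15.5
```

```bash
python3 - <<'E'
from h import *
now(); a=save('scene','s2'); b=save('top','t2'); s=ctrl.sense(); print(s["ft_torque"],s["contact_force"])
a=cv2.resize(a[60:260,180:380],None,fx=2.9,fy=2.9,interpolation=cv2.INTER_CUBIC)
b=cv2.resize(b[110:310,290:360+10],None,fx=2.9,fy=2.9,interpolation=cv2.INTER_CUBIC)[:580]
cv2.imwrite("pics/c2.png",np.hstack([a,b])[:600,:800,::-1])
E
```

```text
t 3.9 stop xy [-0.2317  0.1569] z 0.0036 F stop [-29.7   3.1] 28.1 j [ 0.18  0.55 -0.31  2.09  0.3   0.57 -1.98]
[-0.4338596   4.62046032 -1.20589307] [-24.7492134    2.76434637  19.85992096]
```

View pics/c2.png

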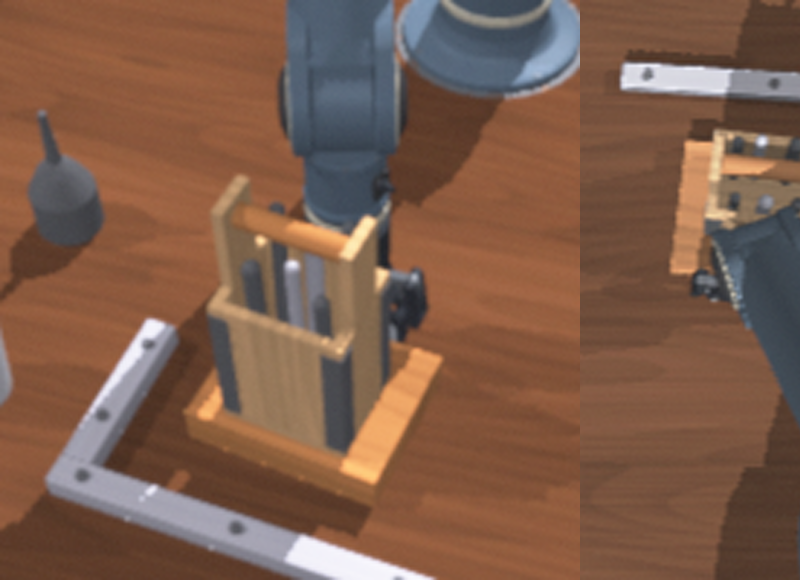

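The scene view shows the crate upright, with the gripper low behind it and the box clear of it. The moment (4.6 N·m for 25 N) puts the contact down at the fingertips. The vertical force looks like friction from the tool pressing down, so I'll raise it a little as I push.

>>> {"name": "drive_tool", "arguments": {
  "delta_pos": [
    [0.0,0,-0.003],
    [0.003,0,-0.005],
    [0.006,0,-0.005],
    [0.009,0,-0.005],
    [0.012,0,-0.005]
  ],
  "turn": [
    [0,0,0],
    [0,0,0],
    [0,0,0],
    [0,0,0],
    [0,0,0]
  ]
}}

```text
clock: 4.5
tcp_pos: [0.5099, -0.0153, 0.0076]
ee_rot: [0.999, -0.034, -0.016, 0.003]
contact_force: [-29.7, 0.1, 21.0]
width: 0.0854
grasp_force: 15.1
```

```bash
python3 -c "
from h import *
now();print(ctrl.sense()['ft_torque']);save('top','t3');print(world('crate','top'));save('scene','s3');print(world('crate','scene'))"
```

```text
t 4.5 stop xy [-0.2218  0.1559] z 0.0076 F stop [-29.6  -1.8] 21.0 j [ 0.19  0.55 -0.31  2.06  0.29  0.6  -1.97]
[ 5.75395641e-04  5.63891070e+00 -3.74889995e-01]
[(0.8, array([ 0.598 , -0.0212, -0.0024]))]
[(0.96, array([ 0.6008, -0.0216,  0.0008])), (0.35, array([ 0.6619, -0.3329,  0.0037]))]
```

>>> {"name": "drive_tool", "arguments": {
  "delta_pos": [
    [0.003,0,-0.002],
    [0.006,0,-0.004],
    [0.009,0,-0.005],
    [0.012,0,-0.005],
    [0.015,0,-0.005]
  ],
  "turn": [
    [0,0,0],
    [0,0,0],
    [0,0,0],
    [0,0,0],
    [0,0,0]
  ]
}}

```text
clock: 5.2
tcp_pos: [0.5286, -0.0154, 0.012]
ee_rot: [0.999, -0.033, -0.012, 0.002]
contact_force: [-19.8, 0.2, 3.4]
width: 0.0854
grasp_force: 9.4
```

>>> {"name": "drive_tool", "arguments": {
  "delta_pos": [
    [0.003,0,0],
    [0.006,0,0],
    [0.009,0,0],
    [0.012,0,0],
    [0.015,0,0]
  ],
  "turn": [
    [0,0,0],
    [0,0,0],
    [0,0,0],
    [0,0,0],
    [0,0,0]
  ]
}}

```text
clock: 5.7
tcp_pos: [0.5435, -0.0162, 0.012]
ee_rot: [0.999, -0.033, -0.012, 0.002]
contact_force: [-16.9, 1.6, 2.4]
width: 0.0857
grasp_force: 8.8
```

```bash
python3 -c "
from h import *
now();save('top','t4');print(world('crate','top'));save('scene','s4');print(world('crate','scene'))"
```

```text
t 5.7 stop xy [-0.1882  0.1573] z 0.012 F stop [-17.    0.4] 2.4 j [ 0.19  0.58 -0.31  1.99  0.29  0.64 -1.95]
[(0.59, array([ 0.6303, -0.0204, -0.0031]))]
[(0.66, array([ 6.347e-01, -1.730e-02,  3.000e-04]))]
```

>>> {"name": "drive_tool", "arguments": {
  "delta_pos": [
    [0.004,0,0],
    [0.008,0,0],
    [0.012,0,0],
    [0.016,0,0],
    [0.02,0,0]
  ],
  "turn": [
    [0,0,0],
    [0,0,0],
    [0,0,0],
    [0,0,0],
    [0,0,0]
  ]
}}

```text
clock: 6.4
tcp_pos: [0.5635, -0.0173, 0.012]
ee_rot: [0.999, -0.033, -0.012, 0.001]
contact_force: [-18.7, 0.5, 4.2]
width: 0.0856
grasp_force: 9.3
```

>>> {"name": "drive_tool", "arguments": {
  "delta_pos": [
    [0.002,0,0],
    [0.004,0,0],
    [0.006,0,0],
    [0.008,0,0],
    [0.008,0,0]
  ],
  "turn": [
    [0,0,0],
    [0,0,0],
    [0,0,0],
    [0,0,0],
    [0,0,0]
  ]
}}

```text
clock: 6.9
tcp_pos: [0.5682, -0.0176, 0.012]
ee_rot: [0.999, -0.033, -0.015, 0.002]
contact_force: [-25.9, 1.5, 12.0]
width: 0.0851
grasp_force: 12.9
```

```bash
python3 -c "
from h import *
now();save('top','t5');print(world('crate','top'));save('scene','s5');print(world('crate','scene'))"
```

```text
t 6.9 stop xy [-0.1635  0.1575] z 0.012 F stop [-25.9  -0.2] 12.0 j [ 0.19  0.61 -0.31  1.92  0.28  0.68 -1.93]
[(0.69, array([ 0.6539, -0.0251, -0.0008]))]
[(0.97, array([ 0.656 , -0.0219,  0.0011]))]
```

>>> {"name": "drive_tool", "arguments": {
  "delta_pos": [
    [0.002,0,-0.001],
    [0.004,0,-0.002],
    [0.006,0,-0.002],
    [0.006,0,-0.002],
    [0.006,0,-0.002]
  ],
  "turn": [
    [0,0,0],
    [0,0,0],
    [0,0,0],
    [0,0,0],
    [0,0,0]
  ]
}}

```text
clock: 7.6
tcp_pos: [0.568, -0.0176, 0.0121]
ee_rot: [0.999, -0.033, -0.022, 0.002]
contact_force: [-34.3, 1.7, 12.5]
width: 0.0856
grasp_force: 17.6
```

>>> {"name": "drive_tool", "arguments": {
  "delta_pos": [
    [-0.015,0,0],
    [-0.03,0,0],
    [-0.05,0,0],
    [-0.075,0,0],
    [-0.1,0,0]
  ],
  "turn": [
    [0,0,0],
    [0,0,0],
    [0,0,0],
    [0,0,0],
    [0,0,0]
  ]
}}

```text
clock: 8.1
tcp_pos: [0.4882, -0.0115, 0.0172]
ee_rot: [0.999, -0.033, 0.0, -0.0]
contact_force: [0.0, 0.4, -0.9]
width: 0.0851
grasp_force: 0.0
```

```bash
python3 - <<'E'
from h import *
now(); im=save('top','t6'); print(world('crate','top'))
cv2.imwrite("pics/crop6.png",cv2.resize(im[115:225,290:430],None,fx=5.4,fy=5.4,interpolation=cv2.INTER_CUBIC)[:,:,::-1])
goal(-.0775,.33,.3,90,0)
E
```

```text
t 8.1 stop xy [-0.2437  0.1583] z 0.0172 F stop [-0.   0.4] -0.9 j [ 0.19  0.5  -0.32  2.13  0.29  0.55 -1.98]
[(0.38, array([ 0.668 , -0.3365,  0.0063]))]
world goal [0.665 0.149 0.3  ] delta tool mm [ 168.3 -171.6 -284.2] turn deg [ -0.16   0.27 -89.97]
```

View pics/crop6.png

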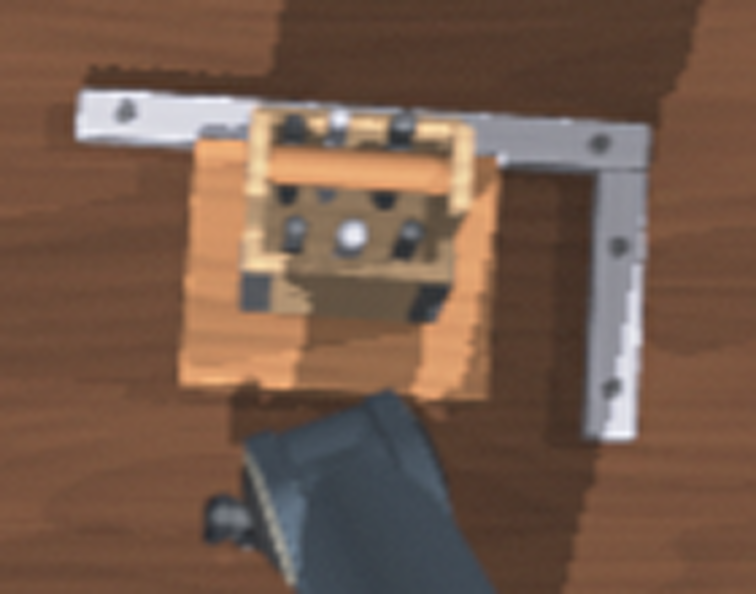

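The crop shows the board's far edge flush along the back bar, from (195,140) to (500,160), square to it and about 63 mm from the side bar. Next I'll go around to the crate's left face.

>>> {"name": "drive_tool", "arguments": {
  "delta_pos": [
    [0,-0.03,-0.02],
    [0,-0.065,-0.05],
    [0,-0.1,-0.06],
    [0,-0.137,-0.06],
    [0,-0.172,-0.06]
  ],
  "turn": [
    [0,0,-6],
    [0,0,-14],
    [0,0,-22],
    [0,0,-30],
    [0,0,-38]
  ]
}}

```text
clock: 8.7
tcp_pos: [0.5017, 0.1619, 0.0783]
ee_rot: [0.955, 0.297, 0.001, -0.0]
contact_force: [0.2, -0.2, -0.0]
width: 0.0857
grasp_force: 0.0
```

```bash
python3 -c "
from h import *
goal(-.0775,.33,.06,90,0);now()"
```

```text
world goal [0.665 0.149 0.06 ] delta tool mm [127.4 103.4  18.7] turn deg [  0.11  -0.12 -51.73]
t 8.7 stop xy [-0.2416  0.3323] z 0.0783 F stop [ 0.2 -0.2] -0.0 j [ 0.04  0.48 -0.55  2.    0.36  0.75 -1.7 ]
```

>>> {"name": "drive_tool", "arguments": {
  "delta_pos": [
    [0.02,0.016,0],
    [0.046,0.037,0.0],
    [0.074,0.06,0],
    [0.1,0.081,0.0],
    [0.127,0.103,0.0]
  ],
  "turn": [
    [0,0,-7],
    [0,0,-15],
    [0,0,-23],
    [0,0,-31],
    [0,0,-39]
  ]
}}

```text
clock: 9.2
tcp_pos: [0.6654, 0.1459, 0.0772]
ee_rot: [0.801, 0.598, 0.0, 0.0]
contact_force: [0.4, 1.0, 0.1]
width: 0.0854
grasp_force: 0.0
```

```bash
python3 -c "
from h import *
goal(-.0775,.31,.004,90,-8);now()"
```

```text
world goal [0.664 0.129 0.004] delta tool mm [-16.7   3.5  73.2] turn deg [ -0.86  -7.99 -12.73]
t 9.2 stop xy [-0.0773  0.327 ] z 0.0772 F stop [0.4 1.1] 0.1 j [ 0.16  0.73 -0.66  1.62  0.52  0.97 -0.97]
```

>>> {"name": "drive_tool", "arguments": {
  "delta_pos": [
    [-0.003,0.001,0.015],
    [-0.007,0.002,0.035],
    [-0.011,0.003,0.055],
    [-0.015,0.0035,0.065],
    [-0.0167,0.0035,0.068]
  ],
  "turn": [
    [-0.2,-2,-3],
    [-0.4,-4,-6],
    [-0.6,-6,-9.5],
    [-0.86,-8,-12.7],
    [-0.86,-8,-12.7]
  ]
}}

```text
clock: 9.7
tcp_pos: [0.6612, 0.1301, 0.0074]
ee_rot: [0.73, 0.68, -0.052, 0.047]
contact_force: [-0.5, 0.3, -0.3]
width: 0.0856
grasp_force: 0.0
```

```bash
python3 -c "
from h import *
goal(-.0775,.270,.010,90,-8);now();im=save('top','t7');save('wrist','w7')
g=ctrl.camera_info('wrist')
"
```

```text
world goal [0.661 0.089 0.01 ] delta tool mm [-40.9   3.    3.2] turn deg [-0.2   0.03 -0.22]
t 9.7 stop xy [-0.0804  0.311 ] z 0.0074 F stop [-0.5  0.2] -0.3 j [ 0.08  0.81 -0.6   1.64  0.68  0.98 -0.89]
```

View pics/w7.png

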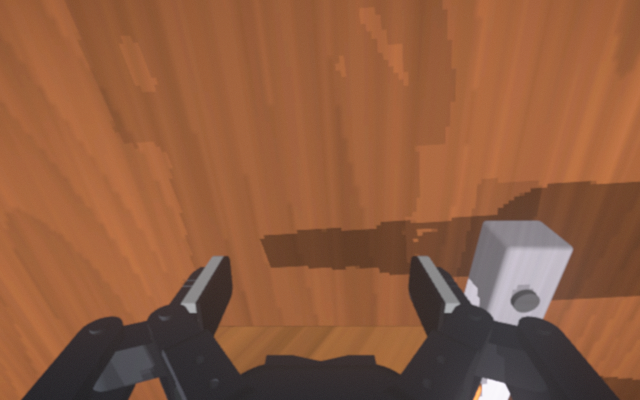

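The wrist view shows the fingers over the bench beside the board's left edge (row ~326). The back bar's end at (525,260) is clear of the right finger. Now I'll push toward the side bar.

>>> {"name": "drive_tool", "arguments": {
  "delta_pos": [
    [-0.009,0,0.0],
    [-0.018,0,0.0],
    [-0.027,0,0.001],
    [-0.036,0,0.002],
    [-0.041,0,0.0025]
  ],
  "turn": [
    [0,0,0],
    [0,0,0],
    [0,0,0],
    [0,0,0],
    [0,0,0]
  ]
}}

```text
clock: 10.3
tcp_pos: [0.659, 0.0862, 0.0129]
ee_rot: [0.731, 0.679, -0.052, 0.048]
contact_force: [0.0, -0.8, -0.2]
width: 0.0856
grasp_force: 0.0
```

>>> {"name": "drive_tool", "arguments": {
  "delta_pos": [
    [-0.003,0,0.0],
    [-0.006,0,0.0],
    [-0.009,0,0.0],
    [-0.012,0,0.0],
    [-0.015,0,0.0]
  ],
  "turn": [
    [0,0,0],
    [0,0,0],
    [0,0,0],
    [0,0,0],
    [0,0,0]
  ]
}}

```text
clock: 10.8
tcp_pos: [0.6576, 0.0804, 0.014]
ee_rot: [0.729, 0.682, -0.047, 0.044]
contact_force: [2.3, 11.3, -8.9]
width: 0.0856
grasp_force: 5.3
```

```bash
python3 -c "
from h import *
now();print(ctrl.sense()['ft_torque'])
goal(-.0775,.200,.010,90,-8)"
```

```text
t 10.8 stop xy [-0.0807  0.2611] z 0.014 F stop [ 1.6 11.4] -8.9 j [ 0.16  0.79 -0.61  1.68  0.68  0.95 -0.82]
[ 2.6278292  -0.26380381  0.25973088]
world goal [0.657 0.019 0.01 ] delta tool mm [-60.1   3.3  11.9] turn deg [ 0.01 -0.58 -0.03]
```

>>> {"name": "drive_tool", "arguments": {
  "delta_pos": [
    [-0.002,0,0.003],
    [-0.005,0,0.004],
    [-0.008,0,0.0045],
    [-0.011,0,0.005],
    [-0.015,0,0.0055]
  ],
  "turn": [
    [0,0,0],
    [0,0,0],
    [0,0,0],
    [0,0,0],
    [0,0,0]
  ]
}}

```text
clock: 11.3
tcp_pos: [0.6574, 0.0724, 0.0133]
ee_rot: [0.728, 0.683, -0.042, 0.043]
contact_force: [0.9, 18.3, 3.2]
width: 0.0855
grasp_force: 9.2
```

>>> {"name": "drive_tool", "arguments": {
  "delta_pos": [
    [-0.003,0,0.001],
    [-0.006,0,0.001],
    [-0.009,0,0.0015],
    [-0.012,0,0.002],
    [-0.015,0,0.0025]
  ],
  "turn": [
    [0,0,0],
    [0,0,0],
    [0,0,0],
    [0,0,0],
    [0,0,0]
  ]
}}

```text
clock: 11.8
tcp_pos: [0.6566, 0.058, 0.0133]
ee_rot: [0.728, 0.683, -0.042, 0.042]
contact_force: [0.4, 19.9, 5.6]
width: 0.0853
grasp_force: 10.1
```

```bash
python3 -c "
from h import *
now()
goal(-.0775,.200,.010,90,-8);save('top','t8');print(world('crate','top'))"
```

```text
t 11.8 stop xy [-0.0803  0.2387] z 0.0133 F stop [-0.9 19.8] 5.6 j [ 0.2   0.78 -0.61  1.7   0.68  0.93 -0.79]
world goal [0.657 0.019 0.01 ] delta tool mm [-38.1   2.6   7.9] turn deg [ 0.27 -1.17  0.14]
[(0.85, array([ 0.6545, -0.0454, -0.0026]))]
```

>>> {"name": "drive_tool", "arguments": {
  "delta_pos": [
    [-0.004,0,0.0],
    [-0.008,0,0.001],
    [-0.012,0,0.0015],
    [-0.016,0,0.002],
    [-0.02,0,0.0025]
  ],
  "turn": [
    [0,0,0],
    [0,0,0],
    [0,0,0],
    [0,0,0],
    [0,0,0]
  ]
}}

```text
clock: 12.4
tcp_pos: [0.6552, 0.0374, 0.0133]
ee_rot: [0.728, 0.683, -0.042, 0.043]
contact_force: [-0.5, 18.9, 3.1]
width: 0.0851
grasp_force: 9.6
```

>>> {"name": "drive_tool", "arguments": {
  "delta_pos": [
    [-0.003,0,0.0],
    [-0.006,0,0.0],
    [-0.009,0,0.001],
    [-0.012,0,0.0015],
    [-0.015,0,0.002]
  ],
  "turn": [
    [0,0,0],
    [0,0,0],
    [0,0,0],
    [0,0,0],
    [0,0,0]
  ]
}}

```text
clock: 12.9
tcp_pos: [0.6542, 0.0223, 0.0133]
ee_rot: [0.728, 0.683, -0.043, 0.043]
contact_force: [-0.0, 20.8, 4.6]
width: 0.0857
grasp_force: 9.8
```

```bash
python3 - <<'E'
from h import *
now(); im=save('top','t9'); print(world('crate','top'))
cv2.imwrite("pics/crop9.png",cv2.resize(im[115:225,290:430],None,fx=5.4,fy=5.4,interpolation=cv2.INTER_CUBIC)[:,:,::-1])
E
```

```text
t 12.9 stop xy [-0.0803  0.203 ] z 0.0133 F stop [-1.4 20.7] 4.6 j [ 0.26  0.77 -0.61  1.71  0.69  0.91 -0.75]
[(0.93, array([ 0.6521, -0.0819, -0.004 ])), (0.66, array([0.5211, 0.5155, 0.0033]))]
```

View pics/crop9.png

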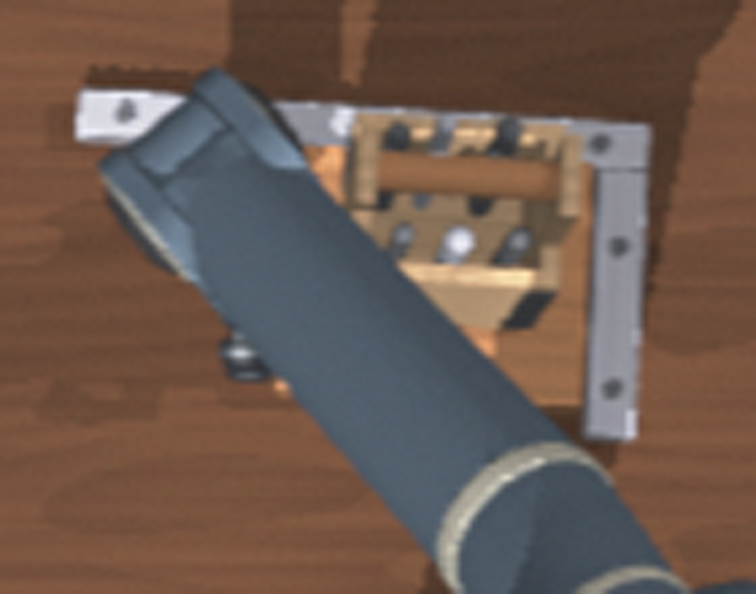

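The crop shows the board flush along the back bar, with only a few mm left to the side bar (dark gap near column 585). A short further push should seat it.

>>> {"name": "drive_tool", "arguments": {
  "delta_pos": [
    [-0.002,0,0.0],
    [-0.004,0,0.0],
    [-0.006,0,0.0005],
    [-0.008,0,0.001],
    [-0.01,0,0.001]
  ],
  "turn": [
    [0,0,0],
    [0,0,0],
    [0,0,0],
    [0,0,0],
    [0,0,0]
  ]
}}

```text
clock: 13.5
tcp_pos: [0.6538, 0.0172, 0.0135]
ee_rot: [0.727, 0.684, -0.039, 0.04]
contact_force: [1.8, 28.5, -0.5]
width: 0.0855
grasp_force: 14.4
```

```bash
python3 -c "
from h import *
now()"
```

```text
t 13.5 stop xy [-0.0804  0.1978] z 0.0135 F stop [-0.  28.5] -0.5 j [ 0.27  0.77 -0.61  1.72  0.68  0.91 -0.73]
```

Contact with the side bar (28 N, TCP at the expected y). One more small push to confirm it stalls, then I'll back off and look.

>>> {"name": "drive_tool", "arguments": {
  "delta_pos": [
    [-0.001,0,0.0],
    [-0.002,0,0.001],
    [-0.004,0,0.001],
    [-0.004,0,0.001],
    [-0.004,0,0.001]
  ],
  "turn": [
    [0,0,0],
    [0,0,0],
    [0,0,0],
    [0,0,0],
    [0,0,0]
  ]
}}

```text
clock: 14.0
tcp_pos: [0.6539, 0.0172, 0.0135]
ee_rot: [0.727, 0.684, -0.037, 0.039]
contact_force: [1.1, 32.4, 1.9]
width: 0.0854
grasp_force: 16.0
```

>>> {"name": "drive_tool", "arguments": {
  "delta_pos": [
    [0.015,0,0.0],
    [0.03,0,0.0],
    [0.055,0,-0.005],
    [0.085,0,-0.01],
    [0.12,0,-0.02]
  ],
  "turn": [
    [0,0,0],
    [0,0,0],
    [0,0,0],
    [0,0,0],
    [0,0,0]
  ]
}}

```text
clock: 14.5
tcp_pos: [0.6606, 0.1126, 0.0133]
ee_rot: [0.731, 0.678, -0.053, 0.048]
contact_force: [-0.1, 0.8, -0.2]
width: 0.0852
grasp_force: 0.0
```

```bash
python3 - <<'E'
from h import *
now(); goal(-.25,.33,.08,0,0)
im=save('top','t10'); print(world('crate','top')); b=save('scene','s10'); print(world('crate','scene'))
a=cv2.resize(im[120:210,320:420],None,fx=4,fy=4,interpolation=cv2.INTER_CUBIC)
b=cv2.resize(b[110:270,180:340],None,fx=2.25,fy=2.25,interpolation=cv2.INTER_CUBIC)
cv2.imwrite("pics/c10.png",np.hstack([a,b])[:,:,::-1])
E
```

```text
t 14.5 stop xy [-0.0798  0.2935] z 0.0133 F stop [-0.1  0.7] -0.2 j [ 0.1   0.8  -0.6   1.65  0.68  0.98 -0.87]
world goal [0.493 0.16  0.08 ] delta tool mm [  25.1 -170.6  -70.7] turn deg [ 6.36  6.59 89.32]
[(0.77, array([ 6.532e-01, -8.650e-02, -6.000e-04]))]
[(0.87, array([ 6.518e-01, -8.470e-02, -6.000e-04]))]
```

View pics/c10.png

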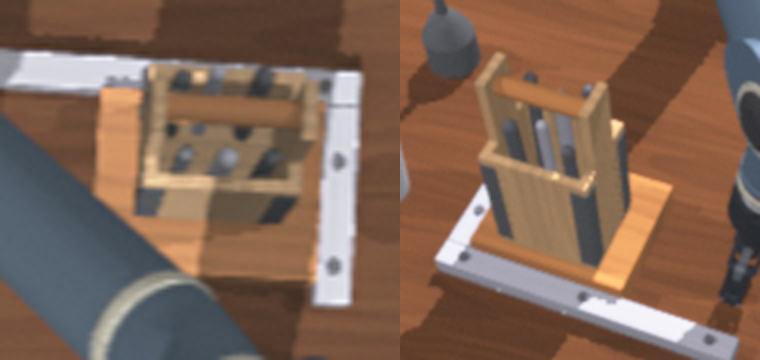

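The picture shows the base against the side bar and along the back bar, with the crate upright. I'll nudge it once more from the near side to make sure it sits flush on the back bar.

>>> {"name": "drive_tool", "arguments": {
  "delta_pos": [
    [0.005,-0.025,-0.025],
    [0.01,-0.06,-0.05],
    [0.016,-0.096,-0.07],
    [0.021,-0.134,-0.071],
    [0.025,-0.171,-0.071]
  ],
  "turn": [
    [0.5,0.5,6.8],
    [1,1.05,14.3],
    [1.55,1.6,21.8],
    [2.1,2.2,29.5],
    [2.65,2.75,37.2]
  ]
}}

```text
clock: 15.2
tcp_pos: [0.4922, 0.1598, 0.0818]
ee_rot: [0.912, 0.407, -0.031, 0.029]
contact_force: [0.0, 0.9, -0.6]
width: 0.0851
grasp_force: 0.0
```

```bash
python3 -c "
from h import *
now();goal(-.25,.10,.08,0,0)"
```

```text
t 15.2 stop xy [-0.2511  0.3295] z 0.0818 F stop [-0.   0.9] -0.6 j [ 0.03  0.5  -0.59  1.98  0.43  0.85 -1.55]
world goal [ 0.478 -0.069  0.08 ] delta tool mm [-178.9  142.3   20.4] turn deg [ 3.62  3.59 51.81]
```

>>> {"name": "drive_tool", "arguments": {
  "delta_pos": [
    [-0.03,0.024,0.003],
    [-0.065,0.052,0.007],
    [-0.102,0.081,0.012],
    [-0.14,0.112,0.016],
    [-0.179,0.142,0.02]
  ],
  "turn": [
    [0.5,0.5,7],
    [1,1,15],
    [1.6,1.6,23],
    [2.2,2.2,31],
    [2.7,2.7,39]
  ]
}}

```text
clock: 15.7
tcp_pos: [0.4796, -0.0717, 0.0798]
ee_rot: [0.997, 0.079, -0.009, 0.008]
contact_force: [1.3, 0.3, 1.0]
width: 0.0853
grasp_force: 0.0
```

```bash
python3 -c "
from h import *
now();goal(-.235,.097,.015,0,0)"
```

```text
t 15.7 stop xy [-0.2484  0.0977] z 0.0798 F stop [1.3 0.4] 1.0 j [ 0.39  0.4  -0.42  2.09  0.27  0.71 -1.62]
world goal [ 0.493 -0.073  0.015] delta tool mm [14.1  2.7 64.5] turn deg [ 0.94  0.98 12.81]
```

>>> {"name": "drive_tool", "arguments": {
  "delta_pos": [
    [0.003,0,0.012],
    [0.006,0.001,0.028],
    [0.009,0.002,0.044],
    [0.012,0.0025,0.058],
    [0.014,0.0027,0.0645]
  ],
  "turn": [
    [0.3,0.3,3],
    [0.5,0.5,6.5],
    [0.8,0.8,10],
    [0.95,1,12.8],
    [0.95,1,12.8]
  ]
}}

```text
clock: 16.2
tcp_pos: [0.4923, -0.071, 0.0138]
ee_rot: [1.0, -0.03, -0.001, -0.0]
contact_force: [0.2, -0.4, -0.3]
width: 0.0855
grasp_force: 0.0
```

>>> {"name": "drive_tool", "arguments": {
  "delta_pos": [
    [0.01,0,0],
    [0.022,0,0],
    [0.034,0,0],
    [0.046,0,0],
    [0.056,0,0]
  ],
  "turn": [
    [0,0,0],
    [0,0,0],
    [0,0,0],
    [0,0,0],
    [0,0,0]
  ]
}}

```text
clock: 16.7
tcp_pos: [0.5514, -0.072, 0.0155]
ee_rot: [1.0, -0.028, 0.001, -0.001]
contact_force: [0.1, 0.2, -0.2]
width: 0.0851
grasp_force: 0.0
```

>>> {"name": "drive_tool", "arguments": {
  "delta_pos": [
    [0.003,0,0],
    [0.006,0,0],
    [0.009,0,0],
    [0.012,0,0],
    [0.015,0,0]
  ],
  "turn": [
    [0,0,0],
    [0,0,0],
    [0,0,0],
    [0,0,0],
    [0,0,0]
  ]
}}

```text
clock: 17.2
tcp_pos: [0.5645, -0.0728, 0.015]
ee_rot: [1.0, -0.028, -0.0, -0.001]
contact_force: [-0.1, -0.0, -0.1]
width: 0.0851
grasp_force: 0.9
```

```bash
python3 -c "
from h import *
now()"
```

```text
t 17.2 stop xy [-0.1636  0.1022] z 0.015 F stop [-0.1 -0. ] -0.1 j [ 0.29  0.6  -0.32  1.94  0.29  0.65 -1.83]
```

>>> {"name": "drive_tool", "arguments": {
  "delta_pos": [
    [0.003,0,0],
    [0.006,0,0],
    [0.009,0,0],
    [0.011,0,0],
    [0.011,0,0]
  ],
  "turn": [
    [0,0,0.6],
    [0,0,0.6],
    [0,0,0.6],
    [0,0,0.6],
    [0,0,0.6]
  ]
}}

```text
clock: 17.7
tcp_pos: [0.5645, -0.0724, 0.0136]
ee_rot: [0.999, -0.033, -0.012, 0.0]
contact_force: [-22.3, 2.3, 17.6]
width: 0.0855
grasp_force: 11.4
```

>>> {"name": "drive_tool", "arguments": {
  "delta_pos": [
    [-0.01,0,0],
    [-0.025,0,0],
    [-0.045,0,0],
    [-0.075,0,0],
    [-0.11,0,0]
  ],
  "turn": [
    [0,0,0],
    [0,0,0],
    [0,0,0],
    [0,0,0],
    [0,0,0]
  ]
}}

```text
clock: 18.2
tcp_pos: [0.4662, -0.066, 0.0152]
ee_rot: [0.999, -0.034, 0.001, -0.001]
contact_force: [-0.2, -0.3, 0.3]
width: 0.0856
grasp_force: 0.0
```

```bash
python3 - <<'E'
from h import *
now()
im=save('top','t11'); print(world('crate','top')); b=save('scene','s11'); print(world('crate','scene'))
for l in("hammer","tin","oiler"): print(l,world(l,"top"))
a=cv2.resize(im[120:210,320:420],None,fx=4,fy=4,interpolation=cv2.INTER_CUBIC)
b=cv2.resize(b[110:270,180:340],None,fx=2.25,fy=2.25,interpolation=cv2.INTER_CUBIC)
cv2.imwrite("pics/c11.png",np.hstack([a,b])[:,:,::-1])
E
```

```text
t 18.2 stop xy [-0.2621  0.1025] z 0.0152 F stop [-0.2 -0.3] 0.3 j [ 0.31  0.49 -0.32  2.17  0.3   0.52 -1.87]
[(0.67, array([ 0.6509, -0.0865, -0.0009])), (0.61, array([ 0.5275,  0.5165, -0.0013]))]
[(0.83, array([ 6.524e-01, -8.670e-02, -4.000e-04])), (0.21, array([ 0.7213, -0.1854,  0.004 ]))]
hammer [(0.89, array([0.5269, 0.5181, 0.0017]))]
tin [(0.96, array([ 0.6682, -0.3321,  0.0084]))]
oiler [(0.6, array([ 0.4379, -0.3394, -0.0018]))]
```

View pics/c11.png

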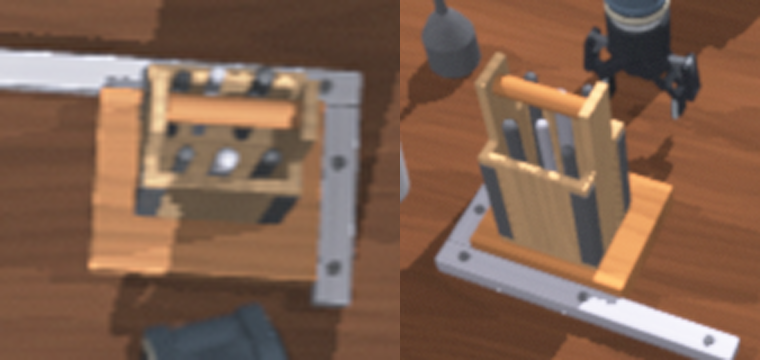

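The picture shows the base flush on both bars (left panel: back bar at row ~88, side bar at column ~320) and the crate upright. The bystanders haven't moved and the gripper is clear, so I'm handing in.

```bash
python3 -c "
from rig import ctrl
print(ctrl.hand_in())"
```

```text
the job is handed in; nothing more can be done
None
```

The crate stands upright in the corner, its base flush against both steel bars; I pushed only on the base board, the hammer, tin and oiler are where they were, and the job is handed in after about 18 s.

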